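Raise the bar-shelf post and torque its clamp bolt to the click

TASK

The breakfast-bar shelf is being fitted: raise the post that lies folded on its swivel foot until it stands upright, and after that tighten its clamp bolt by swinging the click wrench that sits on it clockwise (seen from above) until the handle trips and visibly bends at its joint; stop once it has tripped, without driving the handle on to its end stop, and let it spring back straight. The tin stands in the wrench's swing: before you turn the wrench, move the tin out of the way and leave it standing on the worktop, so that the wrench does not touch it. Do not disturb the other things on the worktop.

Things in the scene. Friction and masses are not known exactly. Their poses are not given: they have to be found in the camera images.
- foot: Fixed steel foot: plate 110 (x) by 170 mm (y -110 to +60), 10 thick. Origin at table height right under the post's hinge, z up. Hinge axis along its x, 35 mm up, between two cheeks 50 mm apart overall, 57 mm high. The folded post points along +y. The bolt with the wrench stands at y = -60 mm on a block 44 mm square, top 30 mm up. Its place and yaw vary.
- post (a joint): Angle of the post about the foot's hinge (rad): 0 = lying level along the foot's +y, pi/2 = upright; it can go past upright, to 1.95, with no stop there. It starts between 0 and 0.25. The hinge is stiff (0.38 N m): the post stays at any angle where it is left. The post weighs 0.28 kg.
- post_top (a point): Centre of the free end of the post: a round aluminium tube 28 mm in diameter with a dark 29 mm end cap, whose end is 192 mm from the hinge axis. y axis along the post, away from the hinge; x along the hinge axis.
- bolt (a joint): Angle of bolt and wrench head about the vertical bolt axis (rad), growing clockwise from above (tightening): 0 = wrench points 45 degrees from the foot's +x towards its -y; at 1.05 the bolt is seated and turns no further. It starts between 0 and 0.35 and turns stiffly (0.25 N m), staying where it is left.
- click (a joint): Breakaway joint of the wrench (rad): 0 = handle straight. It stays straight until the bolt is seated and the moment at this joint exceeds 1.0 N m (about 10 N sideways at handle_mid); then the handle gives way clockwise at that same moment. Tripped at 0.1; end stop at 0.38. Released, it springs back to 0.
- bolt_axis (a point): On the bolt's axis, 44 mm above the worktop. The round socket of the wrench there is 32 mm in diameter and reaches up to 63 mm with the bolt tip. Its x axis points along the wrench; the breakaway pivot is 45 mm out from here along that x.
- handle_mid (a point): Middle of the wrench's round black rubber grip (24 mm in diameter, axis 44 mm above the worktop), 95 mm out from the breakaway pivot (140 mm from the bolt's axis when straight). x axis along the handle, outwards. The grip covers 103 to 188 mm from the bolt's axis.
- handle_tip (a point): Outer end of the wrench handle (26 mm diameter end cap), 195 mm from the bolt's axis when straight.
- tin: Round plain metal tin, 56 mm in diameter, 70 mm high, about 0.3 kg, closed; stands in the wrench's swing. Origin at the centre of its underside, z up.
- screwbox: Bystander: open grey plastic box with dividers, 90 x 90 x 40 mm high. Origin at the centre of its underside.
- tape: Bystander: paper-coloured roll lying flat, 90 mm outer diameter, 25 mm high. Origin at the centre of its underside.
- mug: Bystander: white mug, 76 mm in diameter, 85 mm high, handle on its +y side (about 30 mm more). Origin at the centre of its underside.
- cleaner: Bystander: amber bottle, 64 mm in diameter, 150 mm high. Origin at the centre of its underside.
- tiles: Bystander: stack of white wall tiles, 150 x 150 x 29 mm. Origin at the centre of its underside.
- level: Bystander: aluminium spirit level lying along its y, 24 x 200 x 45 mm high. Origin at the centre of its underside.
- trim: Bystander: square aluminium bar lying along its x, 180 x 25 x 25 mm. Origin at the centre of its underside.
There are look-alikes about, which are no part of the job. What is meant by the tin is not yellow, and is the larger of those in its own colour.

How it is judged (in metres and radians):
On the way, in this order (a step that is already met when the one before it is completed fails the run):
1. the post stands upright (within 0.06 rad) (value of joint post between 1.511 and 1.631 rad), for 0.2 s.
2. the wrench has run the bolt down nearly to its seat (value of joint bolt above 0.9 rad).
3. bolt seated and the wrench's breakaway joint has tripped (value of joint bolt above 1 rad and value of joint click above 0.1 rad), for 0.05 s.
At the end, for the whole second after the job is handed in: The post stands upright within 0.06 rad, the bolt is seated (joint over 1.0 rad) after the wrench tripped, the handle has sprung back straight (under 0.04 rad), and the tin stands upright at rest on the worktop (all of step 1 and value of joint bolt above 1 rad and value of joint click below 0.04 rad and angle between tin's own z axis and vertical below 0.1 rad and height (world z) of tin below 0.006 m and linear speed of tin below 0.02 m/s); the robot touches nothing.
It fails at once if the wrench's handle is driven on to its end stop (over 0.35 rad) (value of joint click above 0.35 rad).
It fails at once if the wrench hits the tin (over 1 N) (contact force between bolt and tin above 1 N).
It fails at once if the tin is tipped over (angle between tin's own z axis and vertical above 0.6 rad).
It fails at once if a bystander (mug, bottle, box, roll, tiles, level, bar) is displaced by more than 30 mm (distance of any of mug, cleaner, screwbox, tape, tiles, level, trim from where it was at the start of the episode above 0.03 m).
It also fails if it takes over 72 s, if anything falls off the work surface, if the arm or the gripper's body presses on something with over 40 N, if the wrist force passes 120 N, or if a joint passes its speed limit or range.

ROBOT

A 6-joint arm with a two-finger parallel gripper is mounted at the origin on the work surface. World frame = base frame: x ahead of the robot, y to its left, z up, the work surface at z = 0. Lengths are in m, angles in degrees, forces in N, time in s.
With the tool pointing down it reaches from about 0.375 to 0.9 m from the base axis. Payload 3.1 kg.
Tool frame: the origin (TCP) lies on the centre line of the jaws, within the pads' length; the fingertips stand 25 mm ahead of it and the grasp point (between the pads) lies 6 mm ahead of it; z points along the fingers, y is the line along which they close (so a half turn about z gives the same grasp; the last joint's range is limited). The gripper opens to 87 mm and grips with 3 to 60 N. Pads are 19 mm wide; open, the fingers measure 117 mm over their backs; the gripper's body (75 mm by 190 mm) begins 51 mm behind the grasp point.
Start: joints at [-83.967, 30.224, 82.088, -0, 67.689, -10.227], TCP at [0.175, -0.6, 0.248] pointing down, gripper open.
Joint ranges: [-176.69, 176.69], [-43.24, 126.21], [12.49, 139.97], [-82, 262], [0, 151.66], [-163.58, 163.58]. Speed limits (degrees/s): [159.86, 159.86, 180, 180, 180, 180].

INTERFACE

Orientations are given as a 3x3 rotation matrix whose columns are the frame's x, y, z axes.
In Python, from rig import read_state, capture, camera_params, hand_in gives the robot as it stands.
- The arm moves only by the tool apply_moves, never from a script. Its argument "rows" is a list of rows, each an object of numbers: "x", "y", "z": the shift along the tool's x, y, z in mm; "rx", "ry", "rz": the turn, a rotation vector about the tool's x, y, z in units of 6 degrees (1.0 is 6 degrees); "claw": the closure in counts, from 0 (fully open) to 255 (shut). A call has 1 to 10 rows; each row is the pose to reach, as a shift and turn from the pose commanded when the call began, along the tool's axes at that moment; what a row does not reach only later rows make up. A row lasts 1/8 s, in which the tool goes at most 62.5 mm and 10.7 degrees, less where a joint would pass 70% of its speed; a pose out of reach is approached as far as the arm can. A call with a gripper value outside its range is refused whole. The fingers move at their own pace and stop on an object; the grip force is fixed at half the most. Time passes only in rows, so rows that repeat a pose let the fingers close. It gives the time, the measured TCP pose, the force, the opening and the grip force at its end, in the units of the state.
- read_state(): the state, without advancing time (a new reading comes with each control period).
- capture(name): name is "side" or "top"; returns (picture, depth): 480x640x3 uint8, red, green, blue; 480x640 float32, m along the optical axis (not along the pixel's ray), 0 where there is no reading.
- camera_params(name): a dict with "fx", "fy", "cx", "cy" (pixels), "D" ([k1, k2, p1, p2, k3] as OpenCV has them; the pictures are not rectified), "xyz" and "orientation" of the camera in the world. Camera axes: x right, y up, looking along -z (the intrinsics and any distortion apply to the point x, -y, -z); pixel columns grow to the right and rows downward; lengths in m; the calibration is good to about 2 mm. A picture is of the moment at which its call begins. camera_params takes no time and is no camera call.
- hand_in(): hands the job in; it is judged then, once.
The state is a dict: "time_s": time; "joint_positions": joint angles; "qvel": joint speeds; "tau": joint torques, N m; "position": TCP position; "tcp_rot": TCP orientation; "force": force on the tool from outside, world axes, zero at the start; "moment": the same for the moment, N m; "opening": opening from 0.0 (shut) to 1.0 (fully open); "grasp_force": force on a finger pad.
Only numpy, scipy, OpenCV 4.12 (cv2) and the standard library are available. Lean on these libraries where they do the work, as an engineer would, in place of code of your own. Each camera call takes 0.05 s, during which the arm holds its last target. There are 200 camera calls.

## Working session

There is one attempt and no reset: what is moved stays moved. The work goes in short steps, Python scripts to look and compute and a tool call to move; the robot and the scene stay as the last step left them, time stands still between calls to the robot, and variables do not carry over. Pictures are saved under pics/ and viewed, at most 10 in all, crops included, and the job is handed in when it is done.

Besides the shell and the picture viewer there is one more tool, called after "Call:" by a JSON object that holds its "name" and its "arguments", one argument or row to a line. apply_moves: Moves the arm, as the interface text tells. Its arguments: {"type":"object","properties":{"rows":{"type":"array"}},"required":["rows"]}

```bash
mkdir -p pics; ls
cat > h.py <<'E'
import numpy as np,cv2
from rig import *
def grab(n):
    p,d=capture(n); np.savez('/tmp/%s.npz'%n,p=p,d=d); return p,d
def world(n,d,u,v,dep=None):
    c=camera_params(n);K=np.array([[c['fx'],0,c['cx']],[0,c['fy'],c['cy']],[0,0,1.]])
    q=cv2.undistortPoints(np.array([[[u,v]]],float),K,np.array(c['D'],float))[0,0]
    r=np.array(c['orientation']).reshape(3,3)@np.array([q[0],-q[1],-1.]);return np.array(c['xyz']),r
def onz(n,u,v,z):
    o,r=world(n,None,u,v);return o+r*(z-o[2])/r[2]
def bydepth(n,d,u,v):
    o,r=world(n,None,u,v);return o+r*d[int(v),int(u)]
def cloud(n,d):
    c=camera_params(n);K=np.array([[c['fx'],0,c['cx']],[0,c['fy'],c['cy']],[0,0,1.]])
    v,u=np.mgrid[:480,:640];uv=np.stack([u,v],-1).reshape(-1,1,2).astype(float)
    q=cv2.undistortPoints(uv,K,np.array(c['D'],float))[:,0]
    r=np.c_[q[:,0],-q[:,1],-np.ones(len(q))]@np.array(c['orientation']).reshape(3,3).T
    P=(np.array(c['xyz'])+r*d.reshape(-1,1)).reshape(480,640,3);P[d==0]=np.nan;return P
E
python3 - <<'E'
from h import *
for n in('top','side'):
    p,d=grab(n);cv2.imwrite('pics/%s0.png'%n,p[...,::-1]);c=camera_params(n);print(n,c)
print(read_state())
E
```

```text
pics
top {'fx': 591.8382578759741, 'fy': 591.8382578759741, 'cx': 327.05451714464743, 'cy': 244.7469383957962, 'D': array([-0.1611367,  0.       ,  0.       ,  0.       ,  0.       ]), 'xyz': array([0.52232234, 0.04740371, 1.55276758]), 'orientation': array([[ 0.01596795,  0.99850725, -0.05223305],
       [-0.99986809,  0.01579088, -0.00380107],
       [-0.00297059,  0.05228685,  0.99862769]])}
side {'fx': 549.417373979701, 'fy': 549.417373979701, 'cx': 325.3315602555927, 'cy': 232.67857502043898, 'D': array([-0.05245448,  0.        ,  0.        ,  0.        ,  0.        ]), 'xyz': array([ 0.36577935, -0.70205495,  0.90405768]), 'orientation': array([[ 0.95362897,  0.21144752, -0.21420023],
       [-0.30060481,  0.70484174, -0.64252227],
       [ 0.01511753,  0.67711747,  0.73571965]])}
{'time_s': 0.1, 'joint_positions': array([-8.39665291e+01,  3.02734275e+01,  8.21468903e+01,  5.50365011e-04,
        6.76892884e+01, -1.02257364e+01]), 'qvel': array([-0.03631696, -0.13950425, -0.20354152,  0.00263814,  0.00460537,
        0.04271553]), 'tau': array([-3.59309870e-04, -4.40984023e+01, -1.77150840e+01,  6.35220716e-02,
        5.33714436e-02, -4.57794204e-05]), 'position': array([ 0.17497361, -0.5993933 ,  0.24668367]), 'tcp_rot': array([[ 9.60005931e-01,  2.79979598e-01, -1.92235605e-04],
       [ 2.79979448e-01, -9.60004107e-01,  1.90332446e-03],
       [ 3.48345046e-04, -1.88102479e-03, -9.99998170e-01]]), 'force': array([-0.03853996, -0.20152512,  0.19838155]), 'moment': array([-0.00629111,  0.00281243,  0.00530676]), 'grasp_force': 0.0, 'opening': 1.0016295846407852}
```

View pics/top0.png

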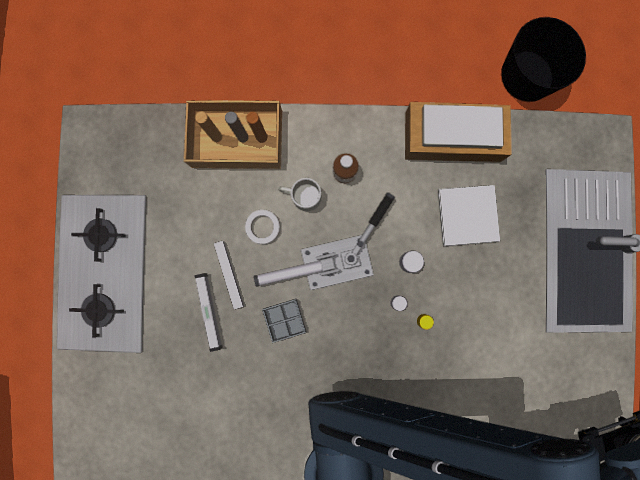

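View pics/side0.png

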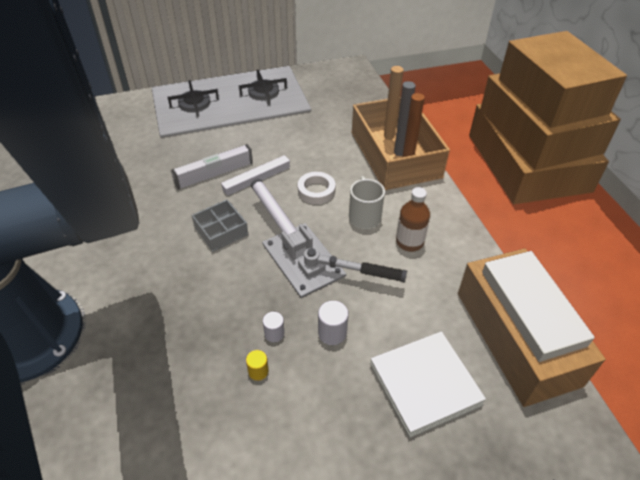

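```bash
cat > m.py <<'E'
from h import *
z=np.load('/tmp/top.npz');p,d=z['p'],z['d'];P=cloud('top',d)
for n,b in dict(big=(395,245,430,280),small=(388,292,411,315),yel=(415,312,438,335)).items():
    s=P[b[1]:b[3],b[0]:b[2]].reshape(-1,3);zt=np.nanpercentile(s[:,2],97);m=s[s[:,2]>zt-.006]
    print(n,len(m),zt,m.mean(0),np.ptp(m,0))
hsv=cv2.cvtColor(p,cv2.COLOR_RGB2HSV)
# post
s=P[250:295,245:345].reshape(-1,3);m=s[s[:,2]>.04]
print('post',len(m),m[:,2].max())
for y0 in np.arange(-.05,.25,.02):
    k=m[(m[:,1]>y0)&(m[:,1]<y0+.02)]
    if len(k)>5: print(round(y0,2),k[:,0].min().round(4),k[:,0].max().round(4),k[:,2].max().round(4),len(k))
# plate
s=P[230:295,295:380].reshape(-1,3);m=s[(s[:,2]>.005)&(s[:,2]<.016)]
r=cv2.minAreaRect((m[:,:2]*1000).astype(np.float32));print('plate',r,cv2.boxPoints(r))
# grip
g=(hsv[...,2]<60);g[:185]=0;g[240:]=0;g[:,:350]=0;g[:,400:]=0
s=P[g];s=s[(s[:,2]>.03)];print('grip',len(s),s.mean(0));c=s[:,:2]-s[:,:2].mean(0);print(np.linalg.svd(c,full_matrices=0)[2][0],[onz('top',*q,.044) for q in((351,258),(390,196))])
s=P[248:270,340:362].reshape(-1,3);m=s[s[:,2]>.055];print('bolt',m.mean(0),len(m),np.ptp(m,0))
for n,b in dict(mug=(278,175,325,212),cleaner=(330,150,362,185),tiles=(435,180,503,248),box=(260,295,310,345),trim=(212,238,246,310),tape=(243,207,282,246)).items():
    s=P[b[1]:b[3],b[0]:b[2]].reshape(-1,3);m=s[s[:,2]>.015];print(n,np.nanmin(m,0).round(3),np.nanmax(m,0).round(3))
cv2.imwrite('pics/crop1.png',cv2.resize(p[185:345,240:450,::-1],None,fx=3.5,fy=3.5,interpolation=2))
E
python3 m.py
```

```text
big 266 0.0737192724155645 [ 0.56205573 -0.16195807  0.0712174 ] [0.05033083 0.05341328 0.0127327 ]
small 130 0.05256693094033271 [ 0.45508781 -0.13097977  0.04967364] [0.03585355 0.03615108 0.01023242]
yel 119 0.05088650127737801 [ 0.40753836 -0.20251674  0.04820221] [0.03583562 0.03713256 0.01201102]
post 1027 0.07282539961321222
0.01 0.5345 0.5396 0.0649 11
0.03 0.5242 0.5825 0.0611 126
0.05 0.5238 0.5828 0.0616 146
0.07 0.5311 0.5719 0.0604 98
0.09 0.5257 0.5566 0.0591 88
0.11 0.5203 0.5512 0.0655 87
0.13 0.5149 0.5457 0.0653 88
0.15 0.5094 0.5402 0.0652 90
0.17 0.5065 0.5348 0.0667 89
0.19 0.5012 0.5293 0.0684 90
0.21 0.4957 0.5265 0.0728 87
0.23 0.4931 0.521 0.0709 27
plate ((558.6796264648438, 26.52532196044922), (167.4191131591797, 219.78895568847656), 0.9088489413261414) [[473.2375  135.0782 ]
 [476.7237  -84.68311]
 [644.12177 -82.02756]
 [640.63556 137.73376]]
grip 289 [ 0.69231251 -0.08278343  0.05342761]
[-0.85327301  0.52146445] [array([ 0.56836157, -0.00845656,  0.044     ]), array([ 0.72926158, -0.10663832,  0.044     ])]
bolt [ 0.56808074 -0.00818497  0.05953919] 108 [0.04081667 0.03518682 0.01473434]
mug [0.692 0.07  0.015] [0.766 0.181 0.092]
cleaner [ 0.766 -0.019  0.015] [0.828 0.041 0.157]
tiles [ 0.606 -0.397  0.015] [ 0.768 -0.235  0.039]
box [0.351 0.106 0.015] [0.462 0.217 0.049]
trim [0.432 0.27  0.016] [0.608 0.35  0.036]
tape [0.604 0.178 0.015] [0.693 0.268 0.034]
```

View pics/crop1.png

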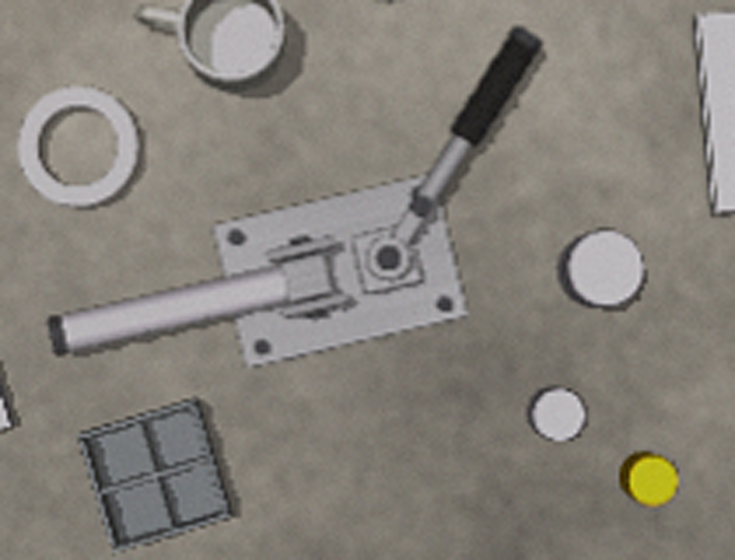

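The candidates are the large silver tin at (413,262), the small silver one at (400,303) and the yellow one at (427,322). The crop confirms that the large silver tin is the one meant: it isn't yellow, it's the larger of its colour, and it stands in the wrench's swing. The post points left towards (257,280), and the wrench runs from (351,258) to (390,197).

Call:
{"name": "apply_moves", "arguments": {
  "rows": [
    {"x": 494, "y": -312, "z": 80},
    {"x": 494, "y": -312, "z": 80},
    {"x": 494, "y": -312, "z": 80},
    {"x": 494, "y": -312, "z": 80},
    {"x": 494, "y": -312, "z": 80},
    {"x": 494, "y": -312, "z": 80},
    {"x": 494, "y": -312, "z": 80},
    {"x": 494, "y": -312, "z": 80},
    {"x": 494, "y": -312, "z": 80},
    {"x": 494, "y": -312, "z": 80}
  ]
}}

```text
validation failed for argument at $.ro...
```

Call:
{"name": "apply_moves", "arguments": {
  "rows": [
    {"x": 494, "y": -312, "z": 80, "rx": 0, "ry": 0, "rz": 0, "claw": 0},
    {"x": 494, "y": -312, "z": 80, "rx": 0, "ry": 0, "rz": 0, "claw": 0},
    {"x": 494, "y": -312, "z": 80, "rx": 0, "ry": 0, "rz": 0, "claw": 0},
    {"x": 494, "y": -312, "z": 80, "rx": 0, "ry": 0, "rz": 0, "claw": 0},
    {"x": 494, "y": -312, "z": 80, "rx": 0, "ry": 0, "rz": 0, "claw": 0},
    {"x": 494, "y": -312, "z": 80, "rx": 0, "ry": 0, "rz": 0, "claw": 0},
    {"x": 494, "y": -312, "z": 80, "rx": 0, "ry": 0, "rz": 0, "claw": 0},
    {"x": 494, "y": -312, "z": 80, "rx": 0, "ry": 0, "rz": 0, "claw": 0},
    {"x": 494, "y": -312, "z": 80, "rx": 0, "ry": 0, "rz": 0, "claw": 0},
    {"x": 494, "y": -312, "z": 80, "rx": 0, "ry": 0, "rz": 0, "claw": 0}
  ]
}}

```text
time_s: 1.35
position: [0.5632, -0.159, 0.1666]
tcp_rot: [[0.959, 0.283, -0.001], [0.283, -0.959, 0.001], [-0.001, -0.001, -1.0]]
force: [-0.6, -0.1, 1.5]
opening: 0.996
grasp_force: 0.0
```

Call:
{"name": "apply_moves", "arguments": {
  "rows": [
    {"x": -2, "y": 2, "z": 50, "rx": 0, "ry": 0, "rz": 0, "claw": 0},
    {"x": -2, "y": 2, "z": 90, "rx": 0, "ry": 0, "rz": 0, "claw": 0},
    {"x": -2, "y": 2, "z": 115, "rx": 0, "ry": 0, "rz": 0, "claw": 0},
    {"x": -2, "y": 2, "z": 115, "rx": 0, "ry": 0, "rz": 0, "claw": 0},
    {"x": -2, "y": 2, "z": 115, "rx": 0, "ry": 0, "rz": 0, "claw": 255},
    {"x": -2, "y": 2, "z": 115, "rx": 0, "ry": 0, "rz": 0, "claw": 255},
    {"x": -2, "y": 2, "z": 115, "rx": 0, "ry": 0, "rz": 0, "claw": 255},
    {"x": -2, "y": 2, "z": 115, "rx": 0, "ry": 0, "rz": 0, "claw": 255},
    {"x": -2, "y": 2, "z": 115, "rx": 0, "ry": 0, "rz": 0, "claw": 255},
    {"x": -2, "y": 2, "z": 115, "rx": 0, "ry": 0, "rz": 0, "claw": 255}
  ]
}}

```text
time_s: 2.6
position: [0.5609, -0.1648, 0.0533]
tcp_rot: [[0.96, 0.28, 0.001], [0.28, -0.96, -0.001], [0.001, 0.001, -1.0]]
force: [-0.5, 0.4, 5.4]
opening: 0.639
grasp_force: 30.0
```

Call:
{"name": "apply_moves", "arguments": {
  "rows": [
    {"x": 0, "y": 0, "z": -25, "rx": 0, "ry": 0, "rz": 0, "claw": 255},
    {"x": -30, "y": 35, "z": -35, "rx": 0, "ry": 0, "rz": 0, "claw": 255},
    {"x": -60, "y": 70, "z": -35, "rx": 0, "ry": 0, "rz": 0, "claw": 255},
    {"x": -85, "y": 100, "z": -35, "rx": 0, "ry": 0, "rz": 0, "claw": 255},
    {"x": -96, "y": 112, "z": -30, "rx": 0, "ry": 0, "rz": 0, "claw": 255},
    {"x": -96, "y": 112, "z": -20, "rx": 0, "ry": 0, "rz": 0, "claw": 255},
    {"x": -96, "y": 112, "z": -10, "rx": 0, "ry": 0, "rz": 0, "claw": 255},
    {"x": -96, "y": 112, "z": -3, "rx": 0, "ry": 0, "rz": 0, "claw": 255},
    {"x": -96, "y": 112, "z": 0, "rx": 0, "ry": 0, "rz": 0, "claw": 255},
    {"x": -96, "y": 112, "z": 0, "rx": 0, "ry": 0, "rz": 0, "claw": 255}
  ]
}}

```text
time_s: 3.85
position: [0.4997, -0.2972, 0.0533]
tcp_rot: [[0.96, 0.281, -0.001], [0.281, -0.96, 0.002], [-0.001, -0.002, -1.0]]
force: [-2.5, 3.0, 5.5]
opening: 0.639
grasp_force: 30.0
```

Call:
{"name": "apply_moves", "arguments": {
  "rows": [
    {"x": 0, "y": 0, "z": 0, "rx": 0, "ry": 0, "rz": 0, "claw": 150},
    {"x": 0, "y": 0, "z": 0, "rx": 0, "ry": 0, "rz": 0, "claw": 0},
    {"x": 0, "y": 0, "z": 0, "rx": 0, "ry": 0, "rz": 0, "claw": 0},
    {"x": 0, "y": 0, "z": 0, "rx": 0, "ry": 0, "rz": 0, "claw": 0},
    {"x": 0, "y": 0, "z": -20, "rx": 0, "ry": 0, "rz": 0, "claw": 0},
    {"x": 0, "y": 0, "z": -60, "rx": 0, "ry": 0, "rz": 0, "claw": 0},
    {"x": 0, "y": 0, "z": -120, "rx": 0, "ry": 0, "rz": 0, "claw": 0},
    {"x": 0, "y": 0, "z": -180, "rx": 0, "ry": 0, "rz": 0, "claw": 0},
    {"x": 0, "y": 0, "z": -180, "rx": 0, "ry": 0, "rz": 0, "claw": 0}
  ]
}}

```text
time_s: 4.97
position: [0.5025, -0.3014, 0.2382]
tcp_rot: [[0.96, 0.28, 0.01], [0.28, -0.96, -0.009], [0.007, 0.011, -1.0]]
force: [-0.4, -0.1, -0.0]
opening: 1.001
grasp_force: 0.0
```

```bash
python3 -c "
from h import *
print(read_state()['joint_positions'])"
```

```text
[-4.18739825e+01  2.75657614e+01  8.89287374e+01  4.07867416e-03
  6.27651588e+01  3.18637036e+01]
```

Call:
{"name": "apply_moves", "arguments": {
  "rows": [
    {"x": 154, "y": -486, "z": 60, "rx": 0, "ry": 0, "rz": -14.6, "claw": 80},
    {"x": 154, "y": -486, "z": 60, "rx": 0, "ry": 0, "rz": -14.6, "claw": 80},
    {"x": 154, "y": -486, "z": 60, "rx": 0, "ry": 0, "rz": -14.6, "claw": 80},
    {"x": 154, "y": -486, "z": 60, "rx": 0, "ry": 0, "rz": -14.6, "claw": 80},
    {"x": 154, "y": -486, "z": 60, "rx": 0, "ry": 0, "rz": -14.6, "claw": 80},
    {"x": 154, "y": -486, "z": 60, "rx": 0, "ry": 0, "rz": -14.6, "claw": 80},
    {"x": 154, "y": -486, "z": 60, "rx": 0, "ry": 0, "rz": -14.6, "claw": 80},
    {"x": 154, "y": -486, "z": 60, "rx": 0, "ry": 0, "rz": -14.6, "claw": 80},
    {"x": 154, "y": -486, "z": 60, "rx": 0, "ry": 0, "rz": -14.6, "claw": 80},
    {"x": 154, "y": -486, "z": 60, "rx": 0, "ry": 0, "rz": -14.6, "claw": 80}
  ]
}}

```text
time_s: 6.22
position: [0.5107, 0.211, 0.1715]
tcp_rot: [[-0.241, 0.971, -0.002], [0.971, 0.241, -0.001], [-0.0, -0.002, -1.0]]
force: [-0.4, -0.7, 0.3]
opening: 0.682
grasp_force: 0.0
```

Call:
{"name": "apply_moves", "arguments": {
  "rows": [
    {"x": -3, "y": 2, "z": 50, "rx": 0, "ry": 0, "rz": 0, "claw": 80},
    {"x": -3, "y": 2, "z": 90, "rx": 0, "ry": 0, "rz": 0, "claw": 80},
    {"x": -3, "y": 2, "z": 112, "rx": 0, "ry": 0, "rz": 0, "claw": 80},
    {"x": -3, "y": 2, "z": 112, "rx": 0, "ry": 0, "rz": 0, "claw": 80},
    {"x": -3, "y": 2, "z": 112, "rx": 0, "ry": 0, "rz": 0, "claw": 255},
    {"x": -3, "y": 2, "z": 112, "rx": 0, "ry": 0, "rz": 0, "claw": 255},
    {"x": -3, "y": 2, "z": 112, "rx": 0, "ry": 0, "rz": 0, "claw": 255},
    {"x": -3, "y": 2, "z": 112, "rx": 0, "ry": 0, "rz": 0, "claw": 255},
    {"x": -3, "y": 2, "z": 112, "rx": 0, "ry": 0, "rz": 0, "claw": 255}
  ]
}}

```text
time_s: 7.35
position: [0.5136, 0.2082, 0.0607]
tcp_rot: [[-0.24, 0.971, -0.001], [0.971, 0.24, -0.0], [-0.0, -0.001, -1.0]]
force: [-1.7, -1.2, 0.2]
opening: 0.313
grasp_force: 30.0
```

Call:
{"name": "apply_moves", "arguments": {
  "rows": [
    {"x": -2.4, "y": 0, "z": -14.6, "rx": 0, "ry": 0, "rz": 0, "claw": 255},
    {"x": -6.2, "y": 0, "z": -29, "rx": 0, "ry": 0, "rz": 0, "claw": 255},
    {"x": -11.2, "y": 0, "z": -43, "rx": 0, "ry": 0, "rz": 0, "claw": 255},
    {"x": -17.5, "y": 0, "z": -56.4, "rx": 0, "ry": 0, "rz": 0, "claw": 255},
    {"x": -25, "y": 0, "z": -69, "rx": 0, "ry": 0, "rz": 0, "claw": 255},
    {"x": -33.4, "y": 0, "z": -81.4, "rx": 0, "ry": 0, "rz": 0, "claw": 255},
    {"x": -43, "y": 0, "z": -92.7, "rx": 0, "ry": 0, "rz": 0, "claw": 255},
    {"x": -53.7, "y": 0, "z": -103, "rx": 0, "ry": 0, "rz": 0, "claw": 255},
    {"x": -53.7, "y": 0, "z": -103, "rx": 0, "ry": 0, "rz": 0, "claw": 255}
  ]
}}

```text
time_s: 8.48
position: [0.527, 0.155, 0.1649]
tcp_rot: [[-0.239, 0.971, 0.0], [0.971, 0.239, -0.001], [-0.001, -0.0, -1.0]]
force: [-4.2, 0.9, 3.2]
opening: 0.315
grasp_force: 30.0
```

Run:
```python
from h import *
p,d=grab('side');cv2.imwrite('pics/side1.png',p[100:340,180:460,::-1].repeat(2,0).repeat(2,1))
```

```text
(no output)
```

View pics/side1.png

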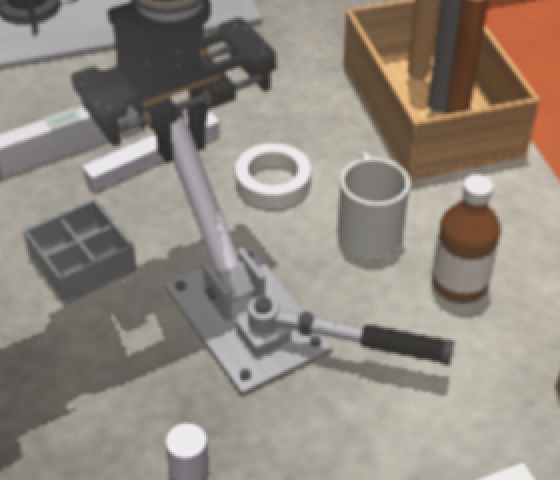

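The fingers hold the post at about crop pixel (185,130), and it has risen to roughly 45°, turning in the pads as planned. I'll carry on along the arc.

Call:
{"name": "apply_moves", "arguments": {
  "rows": [
    {"x": -11.5, "y": 0, "z": -9.4, "rx": 0, "ry": 0, "rz": 0, "claw": 255},
    {"x": -23.7, "y": 0, "z": -17.7, "rx": 0, "ry": 0, "rz": 0, "claw": 255},
    {"x": -36.7, "y": 0, "z": -25, "rx": 0, "ry": 0, "rz": 0, "claw": 255},
    {"x": -50.3, "y": 0, "z": -31, "rx": 0, "ry": 0, "rz": 0, "claw": 255},
    {"x": -64.4, "y": 0, "z": -35.6, "rx": 0, "ry": 0, "rz": 0, "claw": 255},
    {"x": -78.8, "y": 0, "z": -39, "rx": 0, "ry": 0, "rz": 0, "claw": 255},
    {"x": -93.5, "y": 0, "z": -41.3, "rx": 0, "ry": 0, "rz": 0, "claw": 255},
    {"x": -109, "y": 0, "z": -42, "rx": 0, "ry": 0, "rz": 0, "claw": 255},
    {"x": -109, "y": 0, "z": -42, "rx": 0, "ry": 0, "rz": 0, "claw": 255},
    {"x": -109, "y": 0, "z": -42, "rx": 0, "ry": 0, "rz": 0, "claw": 255}
  ]
}}

```text
time_s: 9.78
position: [0.5537, 0.0491, 0.2068]
tcp_rot: [[-0.24, 0.971, 0.001], [0.971, 0.24, -0.002], [-0.002, 0.001, -1.0]]
force: [-3.4, 0.2, 6.6]
opening: 0.309
grasp_force: 30.5
```

Run:
```python
from h import *
p,d=grab('side');cv2.imwrite('pics/side2.png',p[80:320,180:460,::-1].repeat(2,0).repeat(2,1))
P=cloud('side',d)
f=np.array([-.242,.970]);H=np.array([.5535,.05])
Q=(P[...,:2]-H)@np.c_[f,[.97,.242]];
m=(abs(Q[...,1])<.012)&(abs(Q[...,0])<.06)
for z in np.arange(.06,.24,.015):
    k=m&(P[...,2]>z)&(P[...,2]<z+.015)
    if k.sum()>3: print(round(z,3),k.sum(),np.median(Q[k],0).round(4),Q[k].min(0).round(4),Q[k].max(0).round(4))
```

```text
0.06 75 [-0.0113 -0.0023] [-0.0596 -0.0117] [-0.0021  0.0085]
0.075 60 [-0.0085 -0.0031] [-0.0124 -0.0119] [-0.0022  0.0104]
0.09 54 [-0.0081 -0.0027] [-0.013  -0.0118] [-0.002   0.0115]
0.105 65 [-0.0068 -0.0045] [-0.0116 -0.0119] [0.0076 0.0119]
0.12 61 [-0.0059 -0.0035] [-0.01   -0.0119] [0.0027 0.0107]
0.135 69 [-0.0056 -0.0032] [-0.0101 -0.012 ] [0.0017 0.0109]
0.15 60 [-0.0048 -0.0029] [-0.0088 -0.0116] [0.0026 0.0099]
0.165 59 [-0.0041 -0.0015] [-0.0087 -0.0119] [0.0024 0.0107]
0.18 49 [-0.0038 -0.0013] [-0.0072 -0.0092] [0.002  0.0119]
0.195 50 [-0.0029 -0.0008] [-0.0062 -0.0077] [0.0022 0.0102]
0.21 47 [-0.0021  0.0015] [-0.0063 -0.0078] [0.0015 0.0103]
0.225 13 [0.0001 0.0063] [-0.0025  0.0023] [0.0163 0.0107]
```

View pics/side2.png

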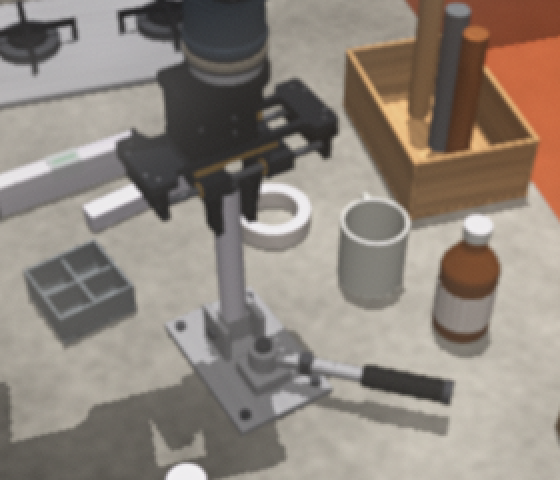

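The post stands between the fingers at crop pixel (230,250). The depth fit has it about 0.045 rad short of upright, so I'll nudge it a little further.

Call:
{"name": "apply_moves", "arguments": {
  "rows": [
    {"x": -3, "y": 0, "z": 0, "rx": 0, "ry": 0, "rz": 0, "claw": 255},
    {"x": -7, "y": 0, "z": 0, "rx": 0, "ry": 0, "rz": 0, "claw": 255},
    {"x": -7, "y": 0, "z": 0, "rx": 0, "ry": 0, "rz": 0, "claw": 255},
    {"x": -7, "y": 0, "z": 0, "rx": 0, "ry": 0, "rz": 0, "claw": 255},
    {"x": -7, "y": 0, "z": 0, "rx": 0, "ry": 0, "rz": 0, "claw": 80},
    {"x": -7, "y": 0, "z": 0, "rx": 0, "ry": 0, "rz": 0, "claw": 80},
    {"x": -7, "y": 0, "z": 0, "rx": 0, "ry": 0, "rz": 0, "claw": 80}
  ]
}}

```text
time_s: 10.7
position: [0.5555, 0.043, 0.2055]
tcp_rot: [[-0.24, 0.971, 0.001], [0.971, 0.24, -0.001], [-0.001, 0.001, -1.0]]
force: [0.2, 0.4, -0.0]
opening: 0.56
grasp_force: 0.0
```

```bash
cat > post.py <<'E'
from h import *
p,d=grab('side');P=cloud('side',d)
f=np.array([-.242,.970]);H=np.array([.5535,.05])
Q=(P[...,:2]-H)@np.c_[f,[.97,.242]]
m=(abs(Q[...,1])<.013)&(abs(Q[...,0])<.03)&(P[...,2]>.075)&(P[...,2]<.215)
# fit cylinder radius 14 mm to visible surface
from scipy.optimize import least_squares
X=np.c_[Q[m],P[...,2][m]]
def r(a):
    c=np.array([a[0],a[1]])+np.outer(X[:,2]-.035,[a[2],a[3]]);return np.hypot(*(X[:,:2]-c).T)-.014
s=least_squares(r,[0,0,0,0],loss='soft_l1',f_scale=.002);print(len(X),'hinge y,x',s.x[:2],'lean to +y, +x',s.x[2:],np.std(s.fun))
E
python3 post.py
```

```text
639 hinge y,x [0.00043952 0.0008235 ] lean to +y, +x [ 0.0276488  -0.00312427] 0.00118216450138668
```

Call:
{"name": "apply_moves", "arguments": {
  "rows": [
    {"x": 0, "y": 0, "z": 0, "rx": 0, "ry": 0, "rz": 0, "claw": 255},
    {"x": 0, "y": 0, "z": 0, "rx": 0, "ry": 0, "rz": 0, "claw": 255},
    {"x": 0, "y": 0, "z": 0, "rx": 0, "ry": 0, "rz": 0, "claw": 255},
    {"x": -2, "y": 0, "z": 0, "rx": 0, "ry": 0, "rz": 0, "claw": 255},
    {"x": -4, "y": 0, "z": 0, "rx": 0, "ry": 0, "rz": 0, "claw": 255},
    {"x": -5, "y": 0, "z": 0, "rx": 0, "ry": 0, "rz": 0, "claw": 255},
    {"x": -5, "y": 0, "z": 0, "rx": 0, "ry": 0, "rz": 0, "claw": 255},
    {"x": -5, "y": 0, "z": 0, "rx": 0, "ry": 0, "rz": 0, "claw": 80},
    {"x": -5, "y": 0, "z": 0, "rx": 0, "ry": 0, "rz": 0, "claw": 80},
    {"x": -5, "y": 0, "z": 0, "rx": 0, "ry": 0, "rz": 0, "claw": 80}
  ]
}}

```text
time_s: 12.0
position: [0.556, 0.0381, 0.2056]
tcp_rot: [[-0.24, 0.971, -0.0], [0.971, 0.24, -0.001], [-0.001, -0.0, -1.0]]
force: [-0.4, 0.6, -0.3]
opening: 0.544
grasp_force: 0.0
```

Call:
{"name": "apply_moves", "arguments": {
  "rows": [
    {"x": 0, "y": 0, "z": -30, "rx": 0, "ry": 0, "rz": 0, "claw": 80},
    {"x": 0, "y": 0, "z": -80, "rx": 0, "ry": 0, "rz": 0, "claw": 80},
    {"x": -40, "y": 0, "z": -120, "rx": 0, "ry": 0, "rz": 0, "claw": 80},
    {"x": -100, "y": 0, "z": -120, "rx": 0, "ry": 0, "rz": 0, "claw": 255},
    {"x": -150, "y": 0, "z": -120, "rx": 0, "ry": 0, "rz": 0, "claw": 255},
    {"x": -200, "y": 0, "z": -120, "rx": 0, "ry": 0, "rz": 0, "claw": 255},
    {"x": -200, "y": 0, "z": -120, "rx": 0, "ry": 0, "rz": 0, "claw": 255},
    {"x": -200, "y": 0, "z": -120, "rx": 0, "ry": 0, "rz": 0, "claw": 255}
  ]
}}

```text
time_s: 13.0
position: [0.6034, -0.1554, 0.3251]
tcp_rot: [[-0.239, 0.971, -0.001], [0.971, 0.239, 0.001], [0.001, -0.001, -1.0]]
force: [0.6, 0.3, 0.2]
opening: 0.206
grasp_force: 0.0
```

```bash
python3 post.py
python3 - <<'E'
from h import *
p,d=grab('top');cv2.imwrite('pics/top3.png',p[170:340,270:480,::-1].repeat(3,0).repeat(3,1))
P=cloud('top',d);m=(P[...,2]>.215)&(P[...,2]<.24)&(abs(P[...,0]-.55)<.05)&(abs(P[...,1]-.05)<.05)
k=P[m];print(len(k));
if len(k):print(k.mean(0),np.ptp(k,0),(k.mean(0)[:2]-[.5535,.05])@np.array([-.242,.97]))
m=(P[...,2]>.055)&(P[...,2]<.08)&(abs(P[...,0]-.5)<.05)&(abs(P[...,1]+.3)<.05)
print('tin',P[m].mean(0)); print(read_state()['position'],read_state()['joint_positions'])
E
```

```text
609 hinge y,x [0.00079536 0.00057226] lean to +y, +x [0.00947442 0.00178132] 0.0011831921453816405
127
[0.5526793  0.05245961 0.22691991] [0.0271265  0.02696465 0.01420691] 0.0025844333832671486
tin [ 0.49206739 -0.3156472   0.06811418]
[ 0.60346573 -0.15433711  0.32549483] [-2.46148010e+01  2.58284191e+01  7.68846559e+01  8.51260965e-03
  7.73388274e+01 -3.85422761e+01]
```

View pics/top3.png

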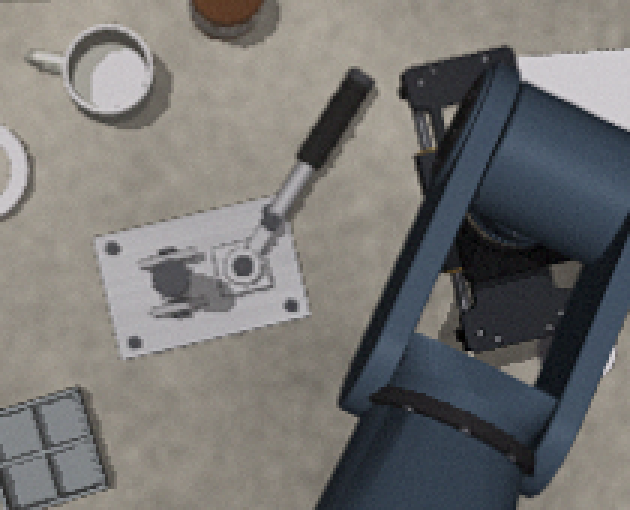

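The post is upright: its top sits over the hinge in both views, leaning about 0.01 rad. The wrench is unmoved, with its grip at crop pixels (310,155) to (355,75). Next I'll go to the anticlockwise side of the grip with the fingers closed.

Call:
{"name": "apply_moves", "arguments": {
  "rows": [
    {"x": 84, "y": 132, "z": 50, "rx": 0, "ry": 0, "rz": 7.5, "claw": 255},
    {"x": 84, "y": 132, "z": 50, "rx": 0, "ry": 0, "rz": 7.5, "claw": 255},
    {"x": 84, "y": 132, "z": 50, "rx": 0, "ry": 0, "rz": 7.5, "claw": 255},
    {"x": 84, "y": 132, "z": 80, "rx": 0, "ry": 0, "rz": 7.5, "claw": 255},
    {"x": 84, "y": 132, "z": 110, "rx": 0, "ry": 0, "rz": 7.5, "claw": 255},
    {"x": 84, "y": 132, "z": 110, "rx": 0, "ry": 0, "rz": 7.5, "claw": 255}
  ]
}}

```text
time_s: 13.85
position: [0.7097, -0.0402, 0.2126]
tcp_rot: [[0.515, 0.857, -0.007], [0.857, -0.515, 0.001], [-0.002, -0.007, -1.0]]
force: [-0.5, 0.0, 0.2]
opening: 0.007
grasp_force: 0.0
```

Run:
```python
from h import *
p,d=grab('side');cv2.imwrite('pics/side4.png',p[80:380,200:520,::-1].repeat(2,0).repeat(2,1))
s=read_state();print(s['position'],s['tcp_rot'],s['opening'])
```

```text
[ 0.71111099 -0.04091142  0.2148541 ] [[ 5.15126176e-01  8.57110367e-01 -2.61559773e-03]
 [ 8.57113958e-01 -5.15126485e-01  6.06162923e-04]
 [-8.27815140e-04 -2.55411571e-03 -9.99996396e-01]] 0.00437899934519926
```

View pics/side4.png

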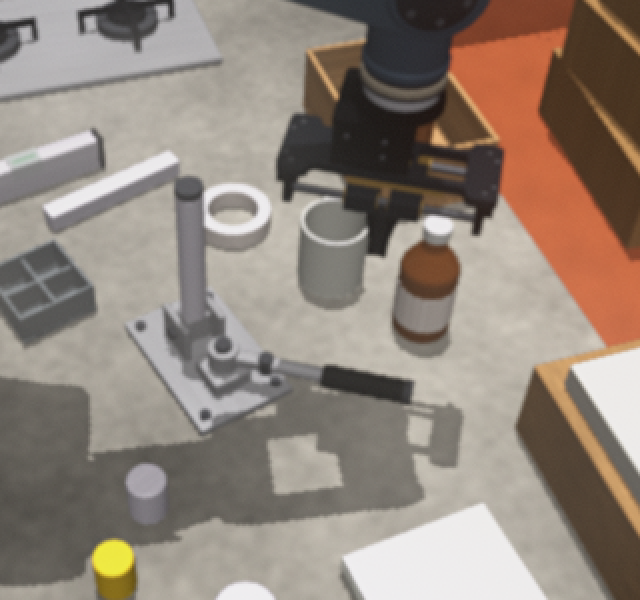

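The post stands upright at crop pixel (190,270). The closed fingers hover beyond the grip at (380,240), clear of mug and bottle. I'll lower them now.

Call:
{"name": "apply_moves", "arguments": {
  "rows": [
    {"x": 0, "y": 0, "z": 50, "rx": 0, "ry": 0, "rz": 0, "claw": 255},
    {"x": 0, "y": 0, "z": 100, "rx": 0, "ry": 0, "rz": 0, "claw": 255},
    {"x": 0, "y": 0, "z": 140, "rx": 0, "ry": 0, "rz": 0, "claw": 255},
    {"x": 0, "y": 0, "z": 158, "rx": 0, "ry": 0, "rz": 0, "claw": 255},
    {"x": 0, "y": 0, "z": 158, "rx": 0, "ry": 0, "rz": 0, "claw": 255},
    {"x": -8, "y": 0, "z": 158, "rx": 0, "ry": 0, "rz": 0, "claw": 255},
    {"x": -16, "y": 0, "z": 158, "rx": 0, "ry": 0, "rz": 0, "claw": 255},
    {"x": -16, "y": 0, "z": 158, "rx": 0, "ry": 0, "rz": 0, "claw": 255}
  ]
}}

```text
time_s: 14.9
position: [0.7039, -0.0572, 0.059]
tcp_rot: [[0.518, 0.855, 0.002], [0.855, -0.518, -0.0], [0.0, 0.002, -1.0]]
force: [-0.8, -0.4, 0.0]
opening: 0.005
grasp_force: 0.0
```

```bash
cat > arc.py <<'E'
import sys;from h import *
# rows for turning wrench frame angles (deg): tool centre = B + .14u + off*n, tool y along u
s=read_state();R=s['tcp_rot'];p=s['position'];B=np.array([.568,-.008])
q=p[:2]-B;yaw=np.arctan2(R[1,1],R[0,1]);print('pos',p,'r',np.hypot(*q),'polar',np.degrees(np.arctan2(q[1],q[0])),'yaw',np.degrees(yaw),'F',s['force'])
off=float(sys.argv[1])
for a in map(float,sys.argv[2:]):
    t=np.radians(a);u=np.array([np.cos(t),np.sin(t)]);n=np.array([-u[1],u[0]])
    w=np.r_[B+.14*u+off*n,p[2]]-p;print(a,(R.T@w*1000).round(1),'rz',round((np.degrees(yaw)-a)/6,2))
E
python3 arc.py .022 -31 -35 -39 -43 -47 -51 -55 -59 -63 -67 -71
```

```text
pos [ 0.70390091 -0.05721518  0.05895438] r 0.14453785663194538 polar -19.90735573636923 yaw -31.21232351250126 F [-0.84344221 -0.41188207  0.00757244]
-31.0 [-5.8 -1.8 -0. ] rz -0.04
-35.0 [-15.6  -0.6  -0. ] rz 0.63
-39.0 [-25.5  -0.   -0. ] rz 1.3
-43.0 [-35.4  -0.2  -0. ] rz 1.96
-47.0 [-45.3  -1.   -0. ] rz 2.63
-51.0 [-55.   -2.6  -0. ] rz 3.3
-55.0 [-64.7  -4.8  -0. ] rz 3.96
-59.0 [-74.1  -7.6  -0. ] rz 4.63
-63.0 [-83.4 -11.1  -0.1] rz 5.3
-67.0 [-92.4 -15.3  -0.1] rz 5.96
-71.0 [-1.01e+02 -2.01e+01 -1.00e-01] rz 6.63
```

Call:
{"name": "apply_moves", "arguments": {
  "rows": [
    {"x": -6, "y": -2, "z": 0, "rx": 0, "ry": 0, "rz": 0, "claw": 255},
    {"x": -15.6, "y": -0.6, "z": 0, "rx": 0, "ry": 0, "rz": 0.6, "claw": 255},
    {"x": -25.5, "y": 0, "z": 0, "rx": 0, "ry": 0, "rz": 1.3, "claw": 255},
    {"x": -35.4, "y": 0, "z": 0, "rx": 0, "ry": 0, "rz": 2, "claw": 255},
    {"x": -45.3, "y": -1, "z": 0, "rx": 0, "ry": 0, "rz": 2.6, "claw": 255},
    {"x": -55, "y": -2.6, "z": 0, "rx": 0, "ry": 0, "rz": 3.3, "claw": 255},
    {"x": -64.7, "y": -4.8, "z": 0, "rx": 0, "ry": 0, "rz": 4, "claw": 255},
    {"x": -74, "y": -7.6, "z": 0, "rx": 0, "ry": 0, "rz": 4.6, "claw": 255},
    {"x": -83.4, "y": -11, "z": 0, "rx": 0, "ry": 0, "rz": 5.3, "claw": 255},
    {"x": -92.4, "y": -15.3, "z": 0, "rx": 0, "ry": 0, "rz": 6, "claw": 255}
  ]
}}

```text
time_s: 16.15
position: [0.6432, -0.1271, 0.058]
tcp_rot: [[0.923, 0.386, 0.002], [0.386, -0.923, 0.0], [0.002, 0.0, -1.0]]
force: [0.4, 0.9, 0.7]
opening: 0.006
grasp_force: 0.9
```

```bash
python3 arc.py .022 -71 -75 -79 -82 -85 -87 -89 -91 -93 -95 -97 -99; python3 post.py
python3 - <<'E'
from h import *
p,d=grab('side');cv2.imwrite('pics/side5.png',p[80:380,200:520,::-1].repeat(2,0).repeat(2,1))
E
```

```text
pos [ 0.64322616 -0.12709957  0.05799869] r 0.14086760585094726 polar -57.722504370218985 yaw -67.29576533454768 F [0.40754241 0.85088753 0.67002972]
-71.0 [-10.5   2.2  -0. ] rz 0.62
-75.0 [-20.4   2.8  -0. ] rz 1.28
-79.0 [-30.3   2.6  -0.1] rz 1.95
-82.0 [-37.7   2.1  -0.1] rz 2.45
-85.0 [-45.    1.2  -0.1] rz 2.95
-87.0 [-49.9   0.3  -0.1] rz 3.28
-89.0 [-54.8  -0.7  -0.1] rz 3.62
-91.0 [-59.6  -1.9  -0.1] rz 3.95
-93.0 [-64.3  -3.2  -0.1] rz 4.28
-95.0 [-69.   -4.7  -0.1] rz 4.62
-97.0 [-73.7  -6.4  -0.1] rz 4.95
-99.0 [-78.3  -8.2  -0.2] rz 5.28
629 hinge y,x [0.00077513 0.00036906] lean to +y, +x [0.01093792 0.00157759] 0.0011944748331839956
```

View pics/side5.png

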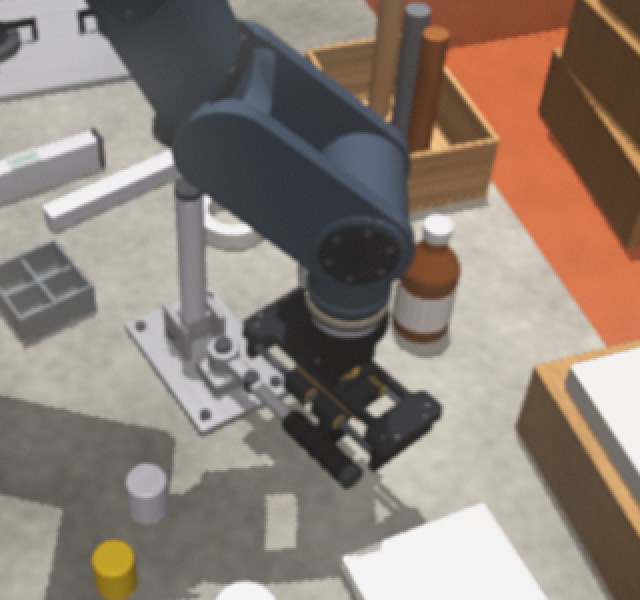

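The fingers are swinging the wrench: the handle now points to crop pixel (350,470) and the post is still upright. I'll go on towards the seat.

Call:
{"name": "apply_moves", "arguments": {
  "rows": [
    {"x": -10.5, "y": 2, "z": 0, "rx": 0, "ry": 0, "rz": 0.6, "claw": 255},
    {"x": -20.4, "y": 2.8, "z": 0, "rx": 0, "ry": 0, "rz": 1.3, "claw": 255},
    {"x": -30, "y": 2.6, "z": 0, "rx": 0, "ry": 0, "rz": 2, "claw": 255},
    {"x": -37.7, "y": 2, "z": 0, "rx": 0, "ry": 0, "rz": 2.4, "claw": 255},
    {"x": -45, "y": 1, "z": 0, "rx": 0, "ry": 0, "rz": 3, "claw": 255},
    {"x": -50, "y": 0, "z": 0, "rx": 0, "ry": 0, "rz": 3.3, "claw": 255},
    {"x": -55, "y": -0.7, "z": 0, "rx": 0, "ry": 0, "rz": 3.6, "claw": 255},
    {"x": -55, "y": -0.7, "z": 0, "rx": 0, "ry": 0, "rz": 3.6, "claw": 255}
  ]
}}

```text
time_s: 17.25
position: [0.5913, -0.1481, 0.0576]
tcp_rot: [[1.0, 0.022, -0.001], [0.022, -1.0, -0.0], [-0.001, 0.0, -1.0]]
force: [0.9, -0.3, 0.3]
opening: 0.002
grasp_force: 0.1
```

```bash
cat > w.py <<'E'
from h import *
p,d=grab('top');P=cloud('top',d);hsv=cv2.cvtColor(p,cv2.COLOR_RGB2HSV)
q=P[...,:2]-np.array([.568,-.008]);r=np.hypot(q[...,0],q[...,1]);a=np.degrees(np.arctan2(q[...,1],q[...,0]))
for lo,hi in((.02,.045),(.055,.095),(.11,.185),(.187,.2)):
    m=(r>lo)&(r<hi)&(P[...,2]>.035)&(P[...,2]<.066)&(a<-60)&(a>-125)
    k=P[m];print(lo,len(k),np.median(a[m]) if m.any() else '',np.median(k,0) if len(k) else '')
cv2.imwrite('pics/w.png',p[200:330,330:460,::-1].repeat(4,0).repeat(4,1))
E
python3 w.py;python3 arc.py .022 -90 -91 -92 -93 -94 -95 -96 -97 -98 -99 -100
```

```text
0.02 58 -90.70499481995896 [ 0.56733625 -0.03993837  0.05169289]
0.055 0  
0.11 2 -93.93826906743247 [ 0.55668056 -0.17302425  0.0491844 ]
0.187 0  
pos [ 0.59132857 -0.14813129  0.05748713] r 0.14205985379703626 polar -80.54827687880181 yaw -88.70104915217453 F [-0.01555853  0.81919341  0.4839428 ]
-90.0 [-1.3 -0.2  0. ] rz 0.22
-91.0 [-3.8  0.1  0. ] rz 0.38
-92.0 [-6.2  0.4  0. ] rz 0.55
-93.0 [-8.7  0.6  0. ] rz 0.72
-94.0 [-11.2   0.8   0. ] rz 0.88
-95.0 [-13.6   0.9   0. ] rz 1.05
-96.0 [-16.1   1.    0. ] rz 1.22
-97.0 [-18.6   1.1   0. ] rz 1.38
-98.0 [-21.1   1.1   0. ] rz 1.55
-99.0 [-23.5   1.1   0. ] rz 1.72
-100.0 [-26.   1.   0.] rz 1.88
```

View pics/w.png

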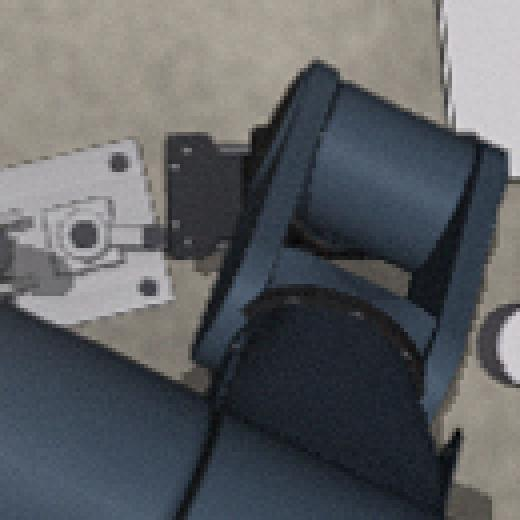

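The wrench neck points to about -91° at crop pixel (155,236), so the bolt is close to its seat. The force is still low, so I'll push on in small steps and watch it.

Call:
{"name": "apply_moves", "arguments": {
  "rows": [
    {"x": -2.5, "y": 0, "z": 0, "rx": 0, "ry": 0, "rz": 0.3, "claw": 255},
    {"x": -5, "y": 0, "z": 0, "rx": 0, "ry": 0, "rz": 0.4, "claw": 255},
    {"x": -7.5, "y": 0.5, "z": 0, "rx": 0, "ry": 0, "rz": 0.6, "claw": 255},
    {"x": -10, "y": 0.5, "z": 0, "rx": 0, "ry": 0, "rz": 0.8, "claw": 255}
  ]
}}

```text
time_s: 17.8
position: [0.5865, -0.1494, 0.0584]
tcp_rot: [[0.998, -0.064, 0.011], [-0.064, -0.998, -0.002], [0.011, 0.002, -1.0]]
force: [9.7, 1.5, -3.1]
opening: 0.003
grasp_force: 4.9
```

Call:
{"name": "apply_moves", "arguments": {
  "rows": [
    {"x": -2, "y": 0, "z": 0, "rx": 0, "ry": 0, "rz": 0.2, "claw": 255},
    {"x": -4, "y": 0, "z": 0, "rx": 0, "ry": 0, "rz": 0.4, "claw": 255},
    {"x": -6, "y": 0, "z": 0, "rx": 0, "ry": 0, "rz": 0.5, "claw": 255},
    {"x": -8, "y": 0, "z": 0, "rx": 0, "ry": 0, "rz": 0.7, "claw": 255},
    {"x": -8, "y": 0, "z": 0, "rx": 0, "ry": 0, "rz": 0.7, "claw": 255}
  ]
}}

```text
time_s: 18.42
position: [0.5794, -0.1504, 0.0586]
tcp_rot: [[0.991, -0.136, 0.013], [-0.136, -0.991, -0.005], [0.013, 0.003, -1.0]]
force: [10.1, -1.1, -3.4]
opening: 0.008
grasp_force: 4.9
```

```bash
python3 w.py; python3 -c "
from h import *
s=read_state();print(s['position'],s['force'])
p,d=grab('side');cv2.imwrite('pics/s6.png',p[200:350,270:430,::-1].repeat(4,0).repeat(4,1))"
```

```text
0.02 60 -90.77309190870187 [ 0.56733058 -0.03897319  0.05160062]
0.055 2 -98.72521820860237 [ 0.55438583 -0.09672398  0.04461431]
0.11 0  
0.187 0  
[ 0.57939001 -0.15043617  0.05863958] [ 9.29963638 -1.2167133  -3.4846797 ]
```

View pics/s6.png

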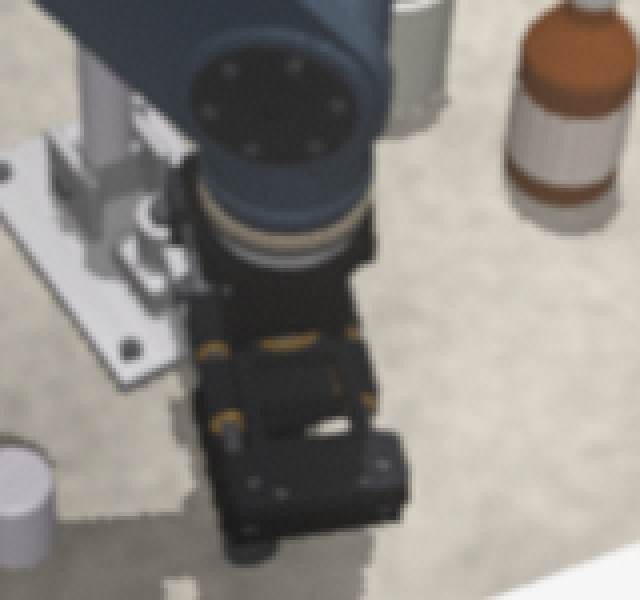

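The force is holding at about 10 N while the tool advances, so the handle is giving way. By geometry it is at about 0.08 rad now. The post and bottle are undisturbed in that view. I'll push about 10 mm further to roughly 0.18–0.19 rad, well below 0.35.

Call:
{"name": "apply_moves", "arguments": {
  "rows": [
    {"x": -2.5, "y": 0, "z": 0, "rx": 0, "ry": 0, "rz": 0.2, "claw": 255},
    {"x": -5, "y": 0, "z": 0, "rx": 0, "ry": 0, "rz": 0.4, "claw": 255},
    {"x": -7.5, "y": 0, "z": 0, "rx": 0, "ry": 0, "rz": 0.6, "claw": 255},
    {"x": -10, "y": 0, "z": 0, "rx": 0, "ry": 0, "rz": 0.8, "claw": 255},
    {"x": -10, "y": 0, "z": 0, "rx": 0, "ry": 0, "rz": 0.8, "claw": 255}
  ]
}}

```text
time_s: 19.15
position: [0.5703, -0.1508, 0.0589]
tcp_rot: [[0.976, -0.217, 0.015], [-0.217, -0.976, -0.008], [0.016, 0.005, -1.0]]
force: [9.8, -5.0, -4.2]
opening: 0.006
grasp_force: 5.2
```

```bash
python3 - <<'E'
from h import *
p,d=grab('side');P=cloud('side',d);hsv=cv2.cvtColor(p,cv2.COLOR_RGB2HSV)
# end cap / grip points beyond the gripper
m=(P[...,2]>.03)&(P[...,2]<.062)&(P[...,1]<-.17)&(P[...,1]>-.22)&(P[...,0]>.49)&(P[...,0]<.6)
k=P[m];print(len(k),k.mean(0).round(4),k.min(0).round(4),k.max(0).round(4))
E
python3 w.py
```

```text
72 [ 0.5377 -0.1996  0.0437] [ 0.5261 -0.2028  0.0309] [ 0.5505 -0.1914  0.0524]
0.02 59 -92.36446222800654 [ 0.56621566 -0.03895726  0.05108593]
0.055 2 -101.60632183954996 [ 0.55052376 -0.09301596  0.0436219 ]
0.11 4 -103.11658190564683 [ 0.53470723 -0.15071591  0.0456825 ]
0.187 1 -102.9346800931817 [ 0.52513126 -0.19465551  0.03609556]
```

The end cap has moved to x≈0.538, which puts the click joint at about 0.175 rad: tripped, and well short of the stop. I'll back off and clear.

Call:
{"name": "apply_moves", "arguments": {
  "rows": [
    {"x": 5, "y": 0, "z": 0, "rx": 0, "ry": 0, "rz": -0.4, "claw": 255},
    {"x": 12, "y": 0, "z": 0, "rx": 0, "ry": 0, "rz": -0.9, "claw": 255},
    {"x": 20, "y": 0, "z": 0, "rx": 0, "ry": 0, "rz": -1.5, "claw": 255},
    {"x": 30, "y": 0, "z": 0, "rx": 0, "ry": 0, "rz": -2, "claw": 255},
    {"x": 45, "y": 0, "z": 0, "rx": 0, "ry": 0, "rz": -2, "claw": 255},
    {"x": 50, "y": 0, "z": -20, "rx": 0, "ry": 0, "rz": -2, "claw": 255},
    {"x": 50, "y": 0, "z": -70, "rx": 0, "ry": 0, "rz": -2, "claw": 255},
    {"x": 50, "y": 0, "z": -130, "rx": 0, "ry": 0, "rz": -2, "claw": 255},
    {"x": 50, "y": 0, "z": -190, "rx": 0, "ry": 0, "rz": -2, "claw": 255}
  ]
}}

```text
time_s: 20.38
position: [0.6113, -0.1572, 0.2486]
tcp_rot: [[1.0, -0.01, -0.003], [-0.01, -1.0, 0.001], [-0.004, -0.001, -1.0]]
force: [0.6, -0.2, -0.3]
opening: 0.001
grasp_force: 0.0
```

Call:
{"name": "apply_moves", "arguments": {
  "rows": [
    {"x": 60, "y": 60, "z": 0, "rx": 0, "ry": 0, "rz": 0, "claw": 255},
    {"x": 60, "y": 120, "z": 0, "rx": 0, "ry": 0, "rz": 0, "claw": 255},
    {"x": 60, "y": 170, "z": 0, "rx": 0, "ry": 0, "rz": 0, "claw": 255},
    {"x": 60, "y": 170, "z": 0, "rx": 0, "ry": 0, "rz": 0, "claw": 255},
    {"x": 60, "y": 170, "z": 0, "rx": 0, "ry": 0, "rz": 0, "claw": 255}
  ]
}}

```text
time_s: 21.0
position: [0.67, -0.3278, 0.2464]
tcp_rot: [[1.0, -0.011, -0.003], [-0.011, -1.0, 0.003], [-0.003, -0.002, -1.0]]
force: [0.6, -0.3, 0.1]
opening: 0.004
grasp_force: 0.0
```

```bash
python3 post.py; python3 w.py
python3 - <<'E'
from h import *
for n in('top','side'):
    p,d=grab(n);P=cloud(n,d)
    m=(P[...,2]>.06)&(P[...,2]<.08)&(abs(P[...,0]-.5)<.05)&(abs(P[...,1]+.3)<.05);k=P[m];print('tin',n,len(k),k.mean(0) if len(k) else '')
    m=(P[...,2]>.03)&(P[...,2]<.062)&(P[...,1]<-.17)&(P[...,1]>-.22)&(P[...,0]>.49)&(P[...,0]<.62);k=P[m];print('cap',len(k),k.min(0) if len(k) else '',k.max(0) if len(k) else '')
E
```

```text
646 hinge y,x [0.00095708 0.00080767] lean to +y, +x [ 0.00902972 -0.00178669] 0.0011835028055747516
0.02 59 -92.2810866713406 [ 0.56641578 -0.03886956  0.05049441]
0.055 100 -91.31961049646688 [ 0.56653929 -0.08192857  0.04983469]
0.11 279 -91.24044335229271 [ 0.56501913 -0.15592901  0.05403123]
0.187 23 -91.43442302422032 [ 0.56327814 -0.19686234  0.05341537]
tin top 24 [ 0.51713316 -0.27668156  0.06730952]
cap 117 [ 0.55289094 -0.20130293  0.04130205] [ 0.57626535 -0.17035907  0.06131144]
tin side 846 [ 0.50042782 -0.30037272  0.06951292]
cap 283 [ 0.55203287 -0.2046461   0.03144045] [ 0.57744328 -0.17010625  0.06036347]
```

The handle is straight again at -91.3° (seated), the post is upright, the tin stands at (0.50, -0.30) and the arm is clear, so I'm handing it in.

```bash
python3 -c "
from rig import *
print(hand_in())"
```

```text
the job is handed in; nothing more can be done
None
```

I handed the job in at about 21 s. By my camera measurements the post is upright (about 0.01 rad off), the tin stands clear of the swing, and the bolt is seated; the wrench tripped at about 0.18 rad and sprang back straight. The hand-in returned no verdict.

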